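# Tip a small painting over against the drawing board's edge, picture side up

### The arm

A 6-joint arm with a two-finger parallel gripper is mounted at the origin on the work surface. World frame = base frame: x ahead of the robot, y to its left, z up, the work surface at z = 0. Lengths are in mm, angles in rad, forces in N, time in s.
With the tool pointing down it reaches from about 350 to 975 mm from the base axis. Payload 4.9 kg.
Tool frame: the origin (TCP) lies at the very end of the fingers, on their centre line; the grasp point (between the pads) lies 19 mm behind it (r.pinch_z is the distance from the TCP to the grasp point, in mm); z points along the fingers, y is the line along which they close (so a half turn about z gives the same grasp; the last joint's range is limited). The gripper opens to 85 mm and grips with 20 to 120 N. Pads are 22 mm wide; open, the fingers measure 114 mm over their backs; the gripper's body (76 mm by 85 mm) begins 54 mm behind the grasp point. The pads swing forward as they close: fully open they stand 13 mm farther back than shut.
Start: joints at [1.155, 0.053, 1.613, -0, 1.476, -0.119], TCP at [182.778, 597.657, 231.304] pointing down, gripper open.
Joint ranges: [-3.01, 3.01], [-1.01, 2.22], [0.06, 2.58], [-1.02, 4.17], [0.09, 2.62], [-3.14, 3.14]. Speed limits (rad/s): [2.57, 2.57, 3.14, 3.14, 3.14, 3.14].

### API

Orientations are given as a rotation vector (axis times angle).
In Python, from workcell import r, imaging gives the robot as it stands.
- The arm moves only by the shell command python3 -m inch 'ROWS' [FORCE]. ROWS is JSON, a list of rows, each a list of 3 entries, a list of its own where there are three numbers: the shift along the tool's x, y, z in m, then the turn, a rotation vector about the tool's x, y, z in degrees, then the closure, from -1 (fully open) to 1 (shut). In form: [[[tx, ty, tz], [rx, ry, rz], grip], ...]. A call has 1 to 12 rows; each row is the pose to reach, as a shift and turn from the pose commanded when the call began, along the tool's axes at that moment; what a row does not reach only later rows make up. A row lasts 1/8 s, in which the tool goes at most 62.5 mm and 10.7 degrees, less where a joint would pass 70% of its speed; a pose out of reach is approached as far as the arm can. A call with a gripper value outside its range is refused whole. The fingers move at their own pace and stop on an object; FORCE is the grip in N (left out, the last holds). Time passes only in rows, so rows that repeat a pose let the fingers close. It gives the time, the measured TCP pose, the force, the opening and the grip force at its end, in the units of the state.
- r.observe(): the state, without advancing time (a new reading comes with each control period).
- imaging.capture(name): name is "side" or "top" or "wrist"; returns a dict with "color" (480x640x3 uint8, blue, green, red), "mtx" (3x3 intrinsics, pixels), "eye" and "orientation" of the camera in the world. Camera axes: x right, y up, looking along -z (the intrinsics and any distortion apply to the point x, -y, -z); pixel columns grow to the right and rows downward; lengths in mm; the calibration is good to about 2 mm. A picture is of the moment at which its call begins. There is no depth.
- r.close_job(): hands the job in; it is judged then, once.
The state is a dict: "t": time; "joint_positions": joint angles; "joint_vel": joint speeds; "joint_torque": joint torques, N m; "ee_pos": TCP position; "orientation": TCP orientation; "force": force on the tool from outside, world axes, zero at the start; "moment": the same for the moment, N m; "grip_width": opening from 0.0 (shut) to 1.0 (fully open); "grasp_force": force on a finger pad.
Only numpy, scipy, OpenCV 4.12 (cv2) and the standard library are available. Lean on these libraries where they do the work, as an engineer would, in place of code of your own. Each camera call takes 0.05 s, during which the arm holds its last target. There are 200 camera calls.

### The job

Of the two small square paintings on the table in front of the drawing board, one lies face down, its bare brown back up: turn it over on to the board, picture up, without picking it up, as pinching would mark its painted edges. Slide it with the fingertips until it meets the board's front edge, then keep pushing and dragging its near edge up so that it tips up there and falls over on to the board, and push it in until it lies flat and wholly on the board, roughly square to the front edge. Never lift or carry the painting, and leave everything else where it stands.

Things in the scene. Friction and masses are not known exactly. Their poses are not given: they have to be found in the camera images.
- painting: the painting to turn: loose square fibreboard panel, 90 x 90 x 14 mm, 75 g, too wide to grip. Picture on one face (76 x 76 mm, teal, orange, white dots), its four edges bevelled 7 mm at 45 degrees; brown back, sides upright for 7 mm. Origin: centre of picture face; z from picture to back (up when face down). x, y along its edges, x within 0.3 rad of the board's x at the start
- other_painting: the second painting, the same panel size, lying picture up (violet with green zigzag and pink disc); leave it alone. Origin at the centre of its underside, z up. It and the painting to turn lie side by side in front of the board, about 240 mm apart, either one on the left
- board: white drawing board, wooden end battens, 280 mm deep (x), 440 mm wide (y), 18 mm thick, fixed. Origin: centre of underside; x away from the robot: front edge, an upright face 18 mm high, at x = -140 mm. A painting slides easily on it and may come to rest leaning over that edge. With its far edge held there, fingers pressing 5 to 10 N on its near edge drag that up as they rise
- corner0 (a point): a corner of the painting's brown back (of the face down one), at x +45, y +45, z +14 mm in its frame
- corner1 (a point): a corner of the painting's brown back (of the face down one), at x +45, y -45, z +14 mm in its frame
- corner2 (a point): a corner of the painting's brown back (of the face down one), at x -45, y -45, z +14 mm in its frame
- corner3 (a point): a corner of the painting's brown back (of the face down one), at x -45, y +45, z +14 mm in its frame
- pot: small paint pot with a yellow lid, 31 mm across, 34 mm high, on the board, 70 mm behind the front edge, midway between the two paintings' places. Origin at the centre of its underside
- varnish: amber jar with black cap, 52 mm across, 75 mm high, on the board behind the paintings' places. Origin at the centre of its underside
- brush: paint brush, 200 mm long, lying across the board behind them. Origin under its middle, x along it
- cup: blue plastic cup, 84 mm across the rim, 110 mm high, on the table to the left. Origin at the centre of its underside
- jar: closed blue paint jar, 84 mm across, 85 mm high, on the table to the left. Origin at the centre of its underside
- tape: roll of masking tape, 100 mm across, 25 mm high, lying on the table to the right. Origin at the centre of its underside
- can: green spray can, 66 mm across, 190 mm high, standing on the table to the right. Origin at the centre of its underside
Not all that is in view belongs to the job. What is shaped like the painting but red is not meant.

How it is judged (in metres and radians):
On the way, in this order (a step that is already met when the one before it is completed fails the run):
1. the painting, still flat and face down, is pushed up to the board's front edge (x of painting in the frame of board above -0.198 m and angle between painting's own z axis and vertical below 0.25 rad), for 0.05 s.
2. it tips up on edge against the board (angle between painting's own z axis and vertical between 0.9 and 2.3 rad and x of painting in the frame of board above -0.198 m), for 0.03 s.
3. it has turned over and lies picture up on the board (angle between painting's own z axis and vertical above 2.85 rad and z of painting in the frame of board above 0.015 m and x of painting in the frame of board above -0.14 m), for 0.1 s.
At the end, for the whole second after the job is handed in: the painting lies picture up, flat on the drawing board (within 0.1 rad) and at rest, wholly on it (none of its four corners more than 1 mm over the front edge), one pair of its edges within 0.26 rad of the front edge's direction (angle between painting's own z axis and vertical above 3.04 rad and z of painting in the frame of board between 0.028 and 0.036 m and x of each of corner0, corner1, corner2, corner3 in the frame of board above -0.141 m and x of painting in the frame of board below 0.09 m and y of painting in the frame of board between -0.175 and 0.175 m and (angle between the x axis of painting and the x axis of board, either way round below 0.26 rad or angle between the x axis of painting and the y axis of board, either way round below 0.26 rad) and linear speed of painting below 0.01 m/s and angular speed of painting below 0.1 rad/s); the robot touches nothing.
It fails at once if the painting is lifted or carried: raised from the table while still flat (angle between painting's own z axis and vertical below 0.35 rad and height (world z) of painting above 0.03 m).
It fails at once if the painting is lifted or carried: raised off its lower edge while tipping (height (world z) of painting above 0.075 m or (angle between painting's own z axis and vertical below 0.8 rad and height (world z) of painting above 0.05 m)).
It fails at once if the painting is lifted again after it has been turned over (angle between painting's own z axis and vertical above 2.8 rad and height (world z) of painting above 0.06 m).
It fails at once if the painting is tipped up away from the board's edge (angle between painting's own z axis and vertical between 0.35 and 2.6 rad and x of painting in the frame of board below -0.21 m).
It fails at once if anything else (the other painting, pot, varnish jar, brush, cup, jar, tape, can) is moved more than 15 mm or tipped (distance of any of other_painting, pot, varnish, brush, cup, jar, tape, can from where it was at the start of the episode above 0.015 m or angle between any of other_painting, pot, varnish, brush, cup, jar, tape, can's own z axis and vertical above 0.3 rad).
It also fails if it takes over 64 s, if anything falls off the work surface, if the arm or the gripper's body presses on something with over 40 N, if the wrist force passes 120 N, or if a joint passes its speed limit or range.

## Working session

There is one attempt and no reset: what is moved stays moved. The work goes in short steps, Python scripts to look and compute and a shell command to move; the robot and the scene stay as the last step left them, time stands still between calls to the robot, and variables do not carry over. Pictures are saved under pics/ and viewed, at most 10 in all, crops included, and the job is handed in when it is done.

```bash
mkdir -p pics; ls; python3 - <<'E'
from workcell import r, imaging
import cv2,pickle
for n in("top","side"):
    c=imaging.capture(n); cv2.imwrite(f"pics/{n}0.png",c["color"]); pickle.dump(c,open(f"{n}.pkl","wb"))
    print(n,c["mtx"],c["eye"],c["orientation"],[k for k in c])
print(r.observe())
E
```

```text
pics
top [[575.27415098   0.         314.83852312]
 [  0.         575.27415098 241.65652572]
 [  0.           0.           1.        ]] [ 250.31925345   12.92354606 1459.61942322] [ 0.12900262 -0.13306079 -1.55635153] ['color', 'mtx', 'eye', 'orientation']
side [[559.60178157   0.         319.46666543]
 [  0.         559.60178157 236.72693263]
 [  0.           0.           1.        ]] [  57.66515959 -865.5126481   740.35495257] [ 0.93466965 -0.21895103 -0.40555757] ['color', 'mtx', 'eye', 'orientation']
{'t': 0.1, 'joint_positions': array([ 1.15500420e+00,  5.32844015e-02,  1.61418662e+00,  7.48792101e-06,
        1.47597526e+00, -1.18981958e-01]), 'joint_vel': array([-0.00167   , -0.00069004, -0.00319841,  0.00062342,  0.00024991,
        0.00114535]), 'joint_torque': array([-9.16715271e-05, -3.94903672e+01, -3.71362853e+01, -1.25310066e-04,
        3.90861591e-03, -6.75227767e-06]), 'ee_pos': array([182.54988825, 597.15111677, 230.17206347]), 'orientation': array([-4.64446285e-01, -3.10656789e+00,  2.80465513e-03]), 'force': array([-0.88341312, -0.3111653 , -0.28591849]), 'moment': array([-0.0369493 ,  0.00831314, -0.0025304 ]), 'grasp_force': 0.0, 'grip_width': 0.9952748451415551}
```

View pics/top0.png

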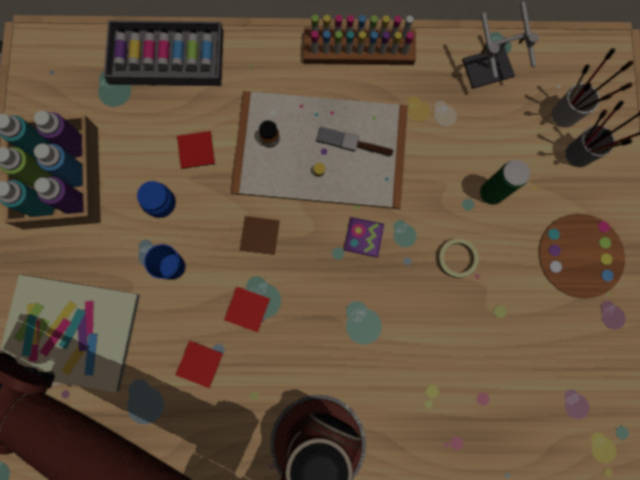

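View pics/side0.png

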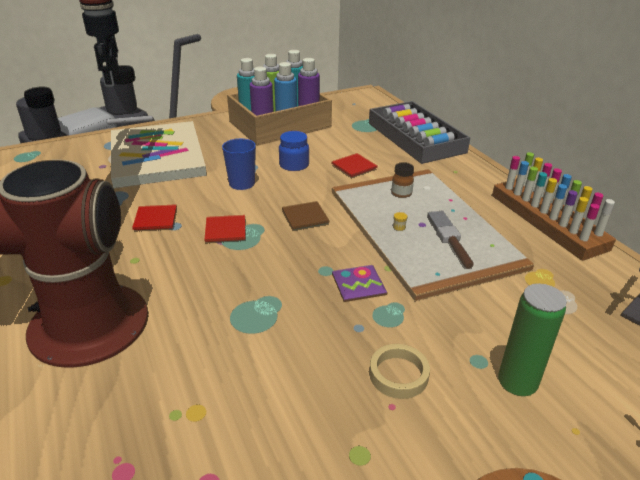

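The brown square at top (260,235) and side (305,215) is the face-down painting. Possible confusions are the violet one at (364,237) and the red ones at (196,149), (247,309) and (200,364). I'll check with a close crop.

```bash
cat > h.py <<'E'
import numpy as np, cv2
from scipy.spatial.transform import Rotation as R
def ray(c,uv,z):
    K=c["mtx"]; d=np.linalg.inv(K)@[uv[0],uv[1],1.]; d=R.from_rotvec(c["orientation"]).as_matrix()@(d*[1,-1,-1])
    e=np.array(c["eye"]); return e+d*(z-e[2])/d[2]
def proj(c,P):
    p=R.from_rotvec(c["orientation"]).as_matrix().T@(np.array(P,float)-c["eye"]); p=c["mtx"]@(p*[1,-1,-1]); return p[:2]/p[2]
E
python3 - <<'E'
import pickle,cv2
im=pickle.load(open("top.pkl","rb"))["color"]
cv2.imwrite("pics/crop1.png",cv2.resize(im[120:270,220:420],None,fx=4,fy=4,interpolation=cv2.INTER_CUBIC)*1)
E
```

```text
(no output)
```

View pics/crop1.png

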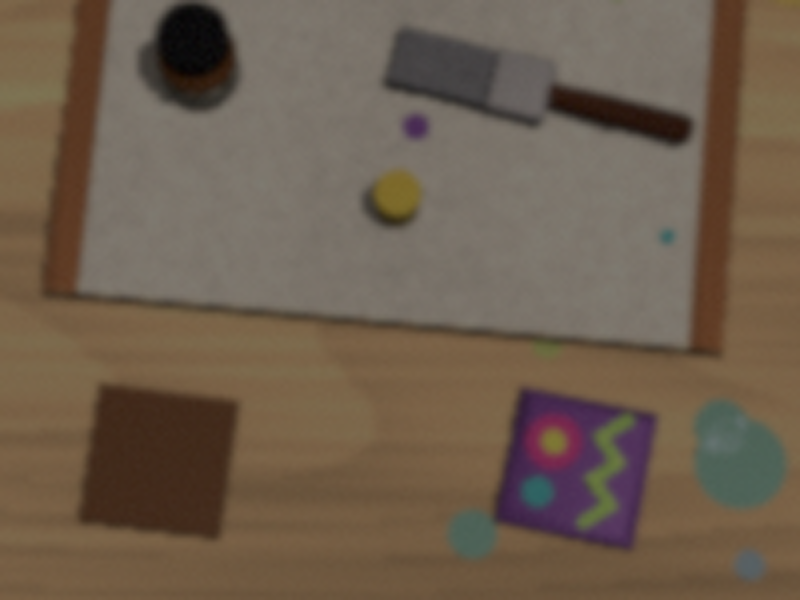

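The crop confirms it: a plain brown back, corners at about (101,384), (238,402), (218,538), (80,522) in crop pixels. The board's front edge runs from (45,294) to (722,352).

```bash
python3 - <<'E'
import pickle; from h import *
c=pickle.load(open("top.pkl","rb"))
f=lambda u,z: ray(c,((u[0]-1.5)/4+220,(u[1]-1.5)/4+120),z)[:2]
P=np.array([f(u,14) for u in [(101,384),(238,402),(218,538),(80,522)]]);print(P.round(1),P.mean(0).round(1))
print("sides",np.linalg.norm(P-np.roll(P,1,0),axis=1))
A,B=f((45,294),18),f((722,352),18); print("edge",A,B,np.linalg.norm(A-B))
t=(A-B)/np.linalg.norm(A-B); n=np.array([t[1],-t[0]]); print("y axis",t,"x axis",n,"yaw",np.arctan2(n[1],n[0]))
print("bcentre",(A+B)/2+140*n)
M=(A+B)/2
for p in list(P)+[P.mean(0)]: print("board frame",(p-M)@n-140,(p-M)@t)
v=(P[0]+P[1]-P[2]-P[3]); print("paint yaw",np.arctan2(v[1],v[0]))
print("pot",f((397,190),18+34),"varnish",f((192,40),93))
E
```

```text
[[560.  190.7]
 [549.2 102.6]
 [461.  113.4]
 [470.3 201.3]] [510.1 152. ]
sides [90.33158666 88.79798947 88.87753538 88.35659033]
edge [617.98926157 228.06682424] [ 584.5057211  -207.69559696] 437.0469485256744
y axis [0.07661314 0.99706089] x axis [ 0.99706089 -0.07661314] yaw -0.07668828965190497
bcentre [ 7.40836016e+02 -5.40226412e-01]
board frame -194.94652768210736 176.8242218283887
board frame -198.9897478283852 88.11832966181632
board frame -287.77305666108566 92.20982904705383
board frame -285.20210984623054 180.5290075268987
board frame -241.7278605044522 134.42034701603941
paint yaw -0.12020600195817585
pot [679.62732085   2.20816862] varnish [762.50189526 131.01593539]
```

The painting centre is at board (-242, 134), with its yaw about 0.04 from the board's. I'll align the tool with the board, half open the fingers for two-point contact, and hover in front of the near edge.

```bash
python3 -m inch '[[[-0.037,-0.035,0],[0,0,-6],0],[[-0.09,-0.086,0],[0,0,-12.6],0],[[-0.13,-0.124,0],[0,0,-12.6],0],[[-0.17,-0.161,0],[0,0,-12.6],0],[[-0.21,-0.199,0],[0,0,-12.6],0],[[-0.25,-0.237,0],[0,0,-12.6],0],[[-0.29,-0.275,0],[0,0,-12.6],0],[[-0.33,-0.313,0],[0,0,-12.6],0],[[-0.355,-0.337,0],[0,0,-12.6],0],[[-0.3645,-0.346,0],[0,0,-12.6],0],[[-0.3645,-0.346,0],[0,0,-12.6],0],[[-0.3645,-0.346,0],[0,0,-12.6],0]]' 30
cat >> h.py <<'E'
def st():
    from workcell import r
    s=r.observe(); m=R.from_rotvec(s["orientation"]).as_matrix()
    n=np.array([.99706,-.07661]); t=np.array([.07661,.99706]); d=s["ee_pos"][:2]-[601.25,10.19]
    print("t",round(s["t"],2),"board x,y",(d@n-140).round(1),(d@t).round(1),"z",s["ee_pos"][2].round(1),"toolx",m[:,0].round(3),"toolz",m[:,2].round(3),"F n,t,z",(s["force"][:2]@n).round(1),(s["force"][:2]@t).round(1),s["force"][2].round(1),"w",round(s["grip_width"],2))
E
python3 -c "from h import *;st()"
```

```text
t: 1.6
ee_pos: [429.6, 161.1, 231.1]
orientation: [-0.119, -3.139, -0.001]
force: [-0.9, 0.9, 0.2]
grip_width: 0.501
grasp_force: 0.0
t 1.6 board x,y -322.7 137.3 z 231.1 toolx [-0.997  0.075  0.001] toolz [-0.001  0.    -1.   ] F n,t,z -1.0 0.8 0.2 w 0.5
```

```bash
python3 -m inch '[[[0,0,0.05],[0,0,0],0],[[0,0,0.1],[0,0,0],0],[[0,0,0.15],[0,0,0],0],[[0,0,0.19],[0,0,0],0],[[0,0,0.215],[0,0,0],0],[[0,0,0.225],[0,0,0],0],[[0,0,0.227],[0,0,0],0],[[0,0,0.227],[0,0,0],0]]'; python3 -c "
from h import *;st()
from workcell import imaging
for n in ['side','wrist']: 
    c=imaging.capture(n); 
    cv2.imwrite('pics/%s1.png'%n,c['color'])
a=cv2.imread('pics/side1.png');b=cv2.imread('pics/wrist1.png')
a=cv2.resize(a[150:270,220:380],(800,600),interpolation=cv2.INTER_CUBIC);cv2.imwrite('pics/s1c.png',a)"
```

```text
t: 2.6
ee_pos: [431.1, 160.7, 5.5]
orientation: [0.12, 3.137, 0.001]
force: [-0.9, -0.7, 0.5]
grip_width: 0.494
grasp_force: 0.0
t 2.6 board x,y -321.2 137.0 z 5.5 toolx [-0.997  0.076 -0.002] toolz [ 0.002  0.    -1.   ] F n,t,z -0.8 -0.8 0.5 w 0.49
```

View pics/s1c.png

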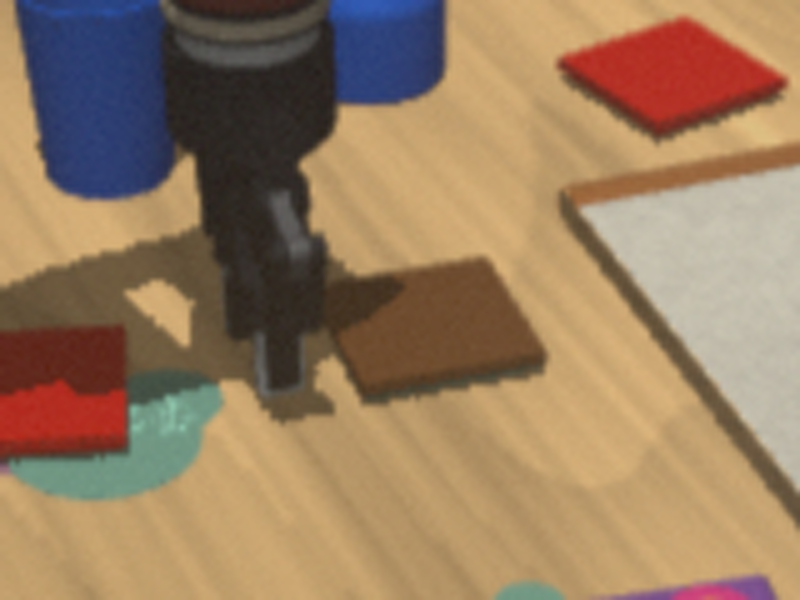

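The picture shows the fingertips at (280,390), just clear of the table, and the painting's near edge ahead of them at about (340,340). I'll lower 4 mm and push toward the board.

```bash
python3 -m inch '[[[0,0,0.004],[0,0,0],0],[[-0.012,0,0.004],[0,0,0],0],[[-0.022,0,0.004],[0,0,0],0],[[-0.03,0,0.004],[0,0,0],0],[[-0.038,0,0.004],[0,0,0],0],[[-0.046,0,0.004],[0,0,0],0],[[-0.054,0,0.004],[0,0,0],0],[[-0.062,0,0.004],[0,0,0],0],[[-0.07,0,0.004],[0,0,0],0],[[-0.074,0,0.004],[0,0,0],0],[[-0.076,0,0.004],[0,0,0],0]]'; python3 -c "from h import *;st()"; python3 -m inch '[[[-0.002,0,0],[0,0,0],0],[[-0.003,0,0],[0,0,0],0],[[-0.003,0,0],[0,0,0],0]]'; python3 -c "from h import *;st()"
```

```text
t: 4.08
ee_pos: [506.1, 154.3, 0.3]
orientation: [-0.121, -3.139, 0.0]
force: [-0.9, 0.2, 0.3]
grip_width: 0.495
grasp_force: 0.2
t 4.08 board x,y -245.9 136.4 z 0.3 toolx [-0.997  0.077  0.   ] toolz [-0. -0. -1.] F n,t,z -0.9 0.2 0.3 w 0.5
t: 4.45
ee_pos: [509.0, 154.1, 0.3]
orientation: [0.121, 3.139, 0.0]
force: [0.4, 0.2, 0.3]
grip_width: 0.501
grasp_force: 0.0
t 4.45 board x,y -243.0 136.4 z 0.3 toolx [-0.997  0.077 -0.   ] toolz [ 0.  0. -1.] F n,t,z 0.4 0.2 0.3 w 0.5
```

```bash
for i in 1 2 3; do python3 -m inch '[[[-0.001,0,0],[0,0,0],0],[[-0.002,0,0],[0,0,0],0],[[-0.002,0,0],[0,0,0],0]]' >/dev/null; python3 -c "from h import *;st()"; done
```

```text
t 4.83 board x,y -240.9 136.4 z 0.3 toolx [-0.997  0.077 -0.   ] toolz [ 0. -0. -1.] F n,t,z -0.6 0.6 0.4 w 0.5
t 5.2 board x,y -238.9 136.5 z 0.3 toolx [-0.997  0.077 -0.   ] toolz [ 0.  0. -1.] F n,t,z 0.4 0.2 -0.0 w 0.5
t 5.58 board x,y -238.6 136.4 z -0.2 toolx [-0.997  0.077  0.004] toolz [-0.004 -0.    -1.   ] F n,t,z -5.6 0.6 3.1 w 0.5
```

Contact is made at about 3 N/mm. Next I'll drag up along the arc.

```bash
python3 -m inch '[[[-0.001,0,0],[0,0,0],0],[[-0.001,0,-0.002],[0,0,0],0],[[-0.001,0,-0.004],[0,0,0],0],[[-0.0012,0,-0.006],[0,0,0],0],[[-0.0014,0,-0.008],[0,0,0],0],[[-0.0016,0,-0.010],[0,0,0],0],[[-0.0018,0,-0.012],[0,0,0],0]]'>/dev/null; python3 -c "
from h import *;st()
from workcell import imaging
c=imaging.capture('side');cv2.imwrite('pics/s2c.png',cv2.resize(c['color'][130:250,240:400],(800,600),interpolation=cv2.INTER_CUBIC))"
```

```text
t 6.45 board x,y -238.4 136.4 z 10.6 toolx [-0.997  0.077  0.007] toolz [-0.007  0.    -1.   ] F n,t,z -6.9 1.6 -0.3 w 0.5
```

View pics/s2c.png

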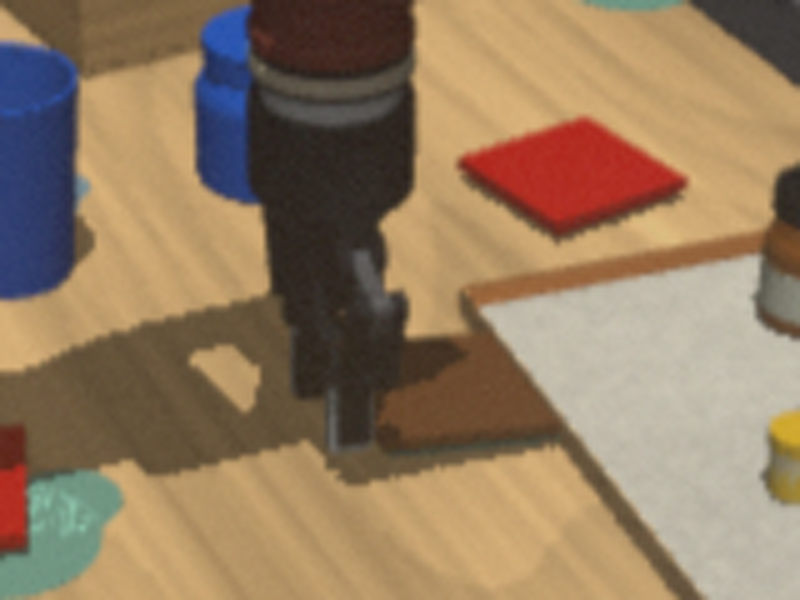

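The painting sits against the front edge, and its near edge seems to rise with the fingertips (there is a shadow gap under (390,450)). I'll continue along the arc.

```bash
python3 -m inch '[[[-0.0007,0,-0.002],[0,0,0],0],[[-0.001,0,-0.004],[0,0,0],0],[[-0.0014,0,-0.006],[0,0,0],0],[[-0.0019,0,-0.008],[0,0,0],0],[[-0.0025,0,-0.010],[0,0,0],0],[[-0.0031,0,-0.012],[0,0,0],0],[[-0.0038,0,-0.014],[0,0,0],0],[[-0.0045,0,-0.016],[0,0,0],0]]'>/dev/null; python3 -c "
from h import *;st()
from workcell import imaging
c=imaging.capture('side');cv2.imwrite('pics/s3c.png',cv2.resize(c['color'][130:250,240:400],(800,600),interpolation=cv2.INTER_CUBIC))"
```

```text
t 7.5 board x,y -236.2 136.3 z 25.7 toolx [-0.997  0.077  0.013] toolz [-0.013  0.    -1.   ] F n,t,z -12.8 1.1 3.2 w 0.5
```

View pics/s3c.png

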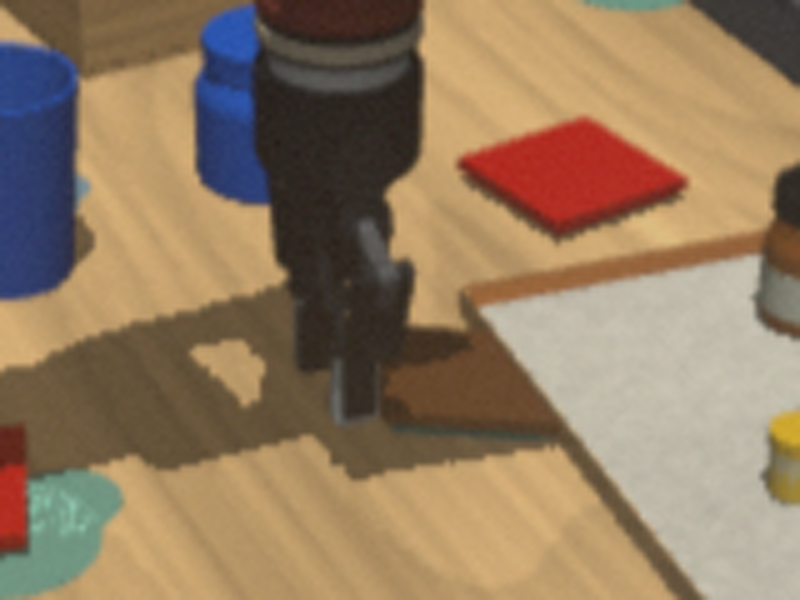

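The near edge is now clearly up (385,420), pivoting at the board edge (560,435). The force is 12.8 N, so I'll ease the advance slightly.

```bash
python3 -m inch '[[[-0.0002,0,-0.002],[0,0,0],0],[[-0.0006,0,-0.004],[0,0,0],0],[[-0.0012,0,-0.006],[0,0,0],0],[[-0.002,0,-0.008],[0,0,0],0],[[-0.0028,0,-0.010],[0,0,0],0],[[-0.0036,0,-0.012],[0,0,0],0]]'>/dev/null; python3 -c "from h import *;st()"
python3 -m inch '[[[-0.0008,0,-0.002],[0,0,0],0],[[-0.0017,0,-0.004],[0,0,0],0],[[-0.0027,0,-0.006],[0,0,0],0],[[-0.0037,0,-0.008],[0,0,0],0],[[-0.005,0,-0.010],[0,0,0],0]]'>/dev/null; python3 -c "
from h import *;st()
from workcell import imaging
c=imaging.capture('side');cv2.imwrite('pics/s4c.png',cv2.resize(c['color'][130:250,240:400],(800,600),interpolation=cv2.INTER_CUBIC))"
```

```text
t 8.3 board x,y -230.2 136.3 z 39.1 toolx [-0.997  0.077  0.008] toolz [-0.008 -0.    -1.   ] F n,t,z -7.9 0.5 3.3 w 0.5
t 8.93 board x,y -222.1 136.4 z 50.4 toolx [-0.997  0.077 -0.   ] toolz [ 0. -0. -1.] F n,t,z -1.6 1.2 1.0 w 0.5
```

View pics/s4c.png

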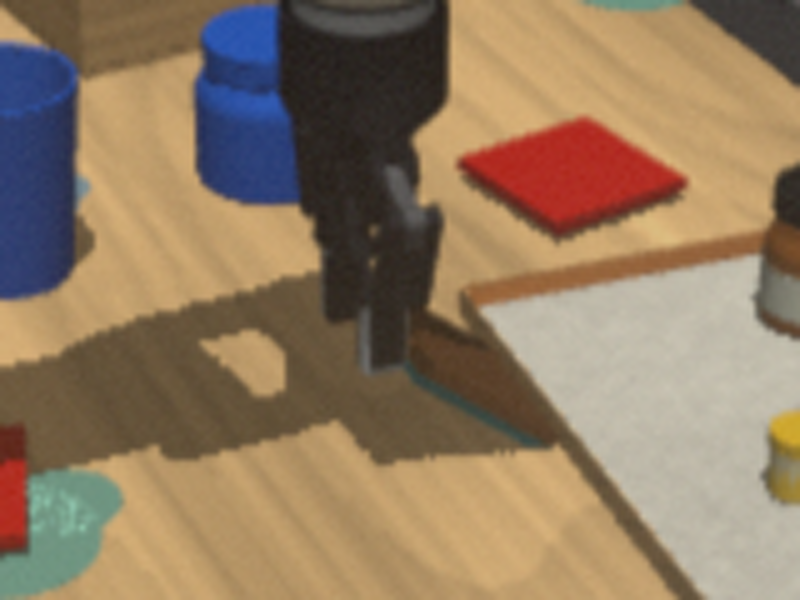

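It is tilted about 35–40°, with the near edge resting on the fingertips at (410,370). I'll push forward more than up now.

```bash
python3 -m inch '[[[-0.003,0,0],[0,0,0],0],[[-0.005,0,-0.001],[0,0,0],0],[[-0.007,0,-0.003],[0,0,0],0],[[-0.009,0,-0.005],[0,0,0],0],[[-0.011,0,-0.007],[0,0,0],0],[[-0.013,0,-0.009],[0,0,0],0]]'>/dev/null; python3 -c "from h import *;st()"
python3 -m inch '[[[-0.003,0,-0.001],[0,0,0],0],[[-0.006,0,-0.003],[0,0,0],0],[[-0.009,0,-0.005],[0,0,0],0],[[-0.012,0,-0.006],[0,0,0],0],[[-0.015,0,-0.007],[0,0,0],0]]'>/dev/null; python3 -c "
from h import *;st()
from workcell import imaging
c=imaging.capture('side');cv2.imwrite('pics/s5c.png',cv2.resize(c['color'][130:250,240:400],(800,600),interpolation=cv2.INTER_CUBIC))"
```

```text
t 9.72 board x,y -208.9 136.4 z 59.5 toolx [-0.997  0.077 -0.   ] toolz [ 0. -0. -1.] F n,t,z -0.6 0.0 -0.6 w 0.5
t 10.35 board x,y -193.9 136.4 z 66.3 toolx [-0.997  0.077 -0.   ] toolz [ 0. -0. -1.] F n,t,z -0.6 0.2 -0.1 w 0.5
```

View pics/s5c.png

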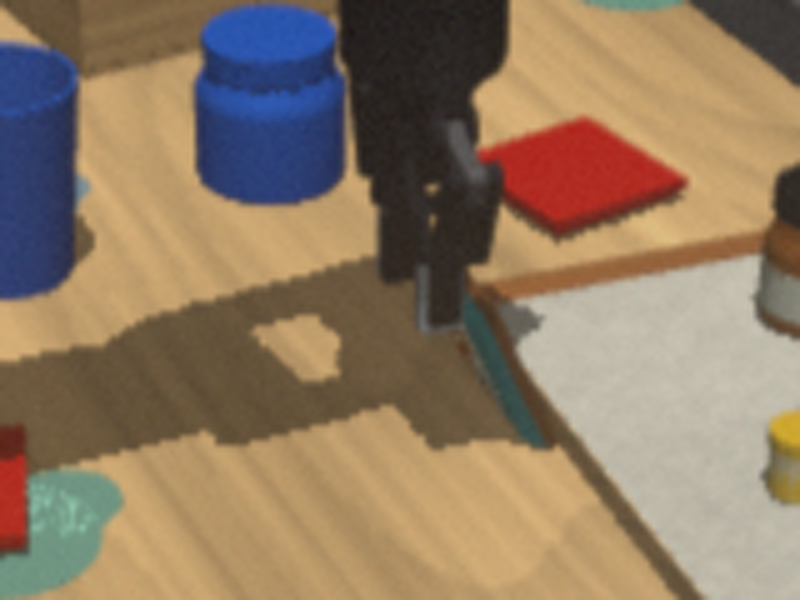

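It is at about 65–70°, with the teal picture edge visible at (500,370). I'll push it over.

```bash
python3 -m inch '[[[-0.004,0,-0.002],[0,0,0],0],[[-0.008,0,-0.004],[0,0,0],0],[[-0.012,0,-0.004],[0,0,0],0],[[-0.016,0,-0.004],[0,0,0],0],[[-0.02,0,-0.004],[0,0,0],0],[[-0.024,0,-0.004],[0,0,0],0],[[-0.029,0,-0.004],[0,0,0],0],[[-0.034,0,-0.004],[0,0,0],0],[[-0.039,0,-0.004],[0,0,0],0],[[-0.044,0,-0.004],[0,0,0],0],[[-0.05,0,-0.004],[0,0,0],0]]'>/dev/null; python3 -c "
from h import *;st()
from workcell import imaging
c=imaging.capture('side');cv2.imwrite('pics/s6c.png',cv2.resize(c['color'][130:250,260:420],(800,600),interpolation=cv2.INTER_CUBIC))"
```

```text
t 11.78 board x,y -143.8 136.4 z 70.3 toolx [-0.997  0.077 -0.   ] toolz [ 0. -0. -1.] F n,t,z -0.3 -0.2 -0.6 w 0.5
```

View pics/s6c.png

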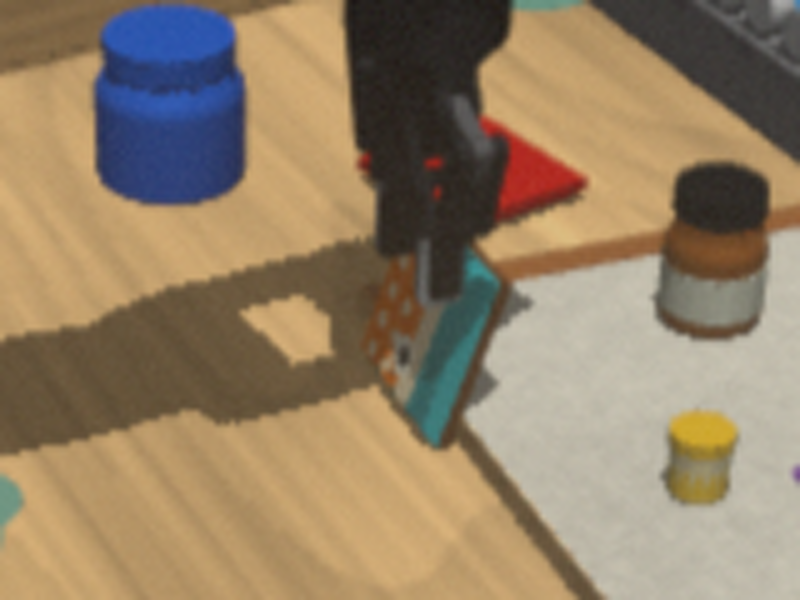

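Past vertical at about 110°, leaning on the board edge (455,440). I'll keep going, forward and slightly down.

```bash
python3 -m inch '[[[-0.006,0,0],[0,0,0],0],[[-0.012,0,0.002],[0,0,0],0],[[-0.018,0,0.005],[0,0,0],0],[[-0.024,0,0.009],[0,0,0],0],[[-0.03,0,0.013],[0,0,0],0],[[-0.034,0,0.017],[0,0,0],0],[[-0.036,0,0.02],[0,0,0],0]]'>/dev/null; python3 -c "
from h import *;st()
from workcell import imaging
c=imaging.capture('side');cv2.imwrite('pics/s7c.png',cv2.resize(c['color'][130:250,260:420],(800,600),interpolation=cv2.INTER_CUBIC))"
```

```text
t 12.7 board x,y -108.1 136.4 z 49.8 toolx [-0.997  0.077  0.   ] toolz [-0. -0. -1.] F n,t,z 0.7 -0.3 0.3 w 0.51
```

View pics/s7c.png

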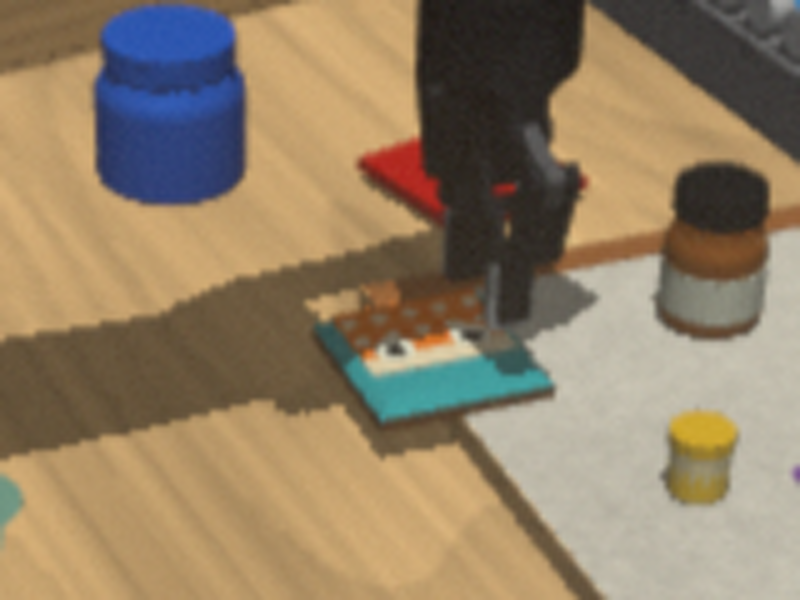

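The painting is now picture up, lying on the board and overhanging the front edge by roughly half (near edge (320,330)–(380,420), board edge at about (460,420)). I've used all ten views, so I'll work by numbers from here. Next I'll retreat over it, come down in front, and find the table by touch.

```bash
python3 -m inch '[[[0,0,-0.02],[0,0,0],0],[[0.03,0,-0.03],[0,0,0],0],[[0.07,0,-0.03],[0,0,0],0],[[0.11,0,-0.03],[0,0,0],0],[[0.13,0,-0.03],[0,0,0],0],[[0.13,0,0],[0,0,0],0],[[0.13,0,0.03],[0,0,0],0],[[0.13,0,0.045],[0,0,0],0],[[0.13,0,0.049],[0,0,0],0],[[0.13,0,0.049],[0,0,0],0]]'>/dev/null; python3 -c "from h import *;st()"
for i in 1 2 3; do python3 -m inch '[[[0,0,0.001],[0,0,0],0],[[0,0,0.002],[0,0,0],0],[[0,0,0.002],[0,0,0],0]]'>/dev/null; python3 -c "from h import *;st()"; done
python3 -c "
from h import *
from workcell import imaging
c=imaging.capture('top');h=cv2.cvtColor(c['color'],cv2.COLOR_BGR2HSV)
m=cv2.inRange(h[170:270,230:300],(80,110,30),(105,255,255)); ys,xs=np.nonzero(m); print(len(xs))
n=np.array([.99706,-.07661]); t=np.array([.07661,.99706])
w=np.array([ray(c,(x+230,y+170),32)[:2] for x,y in zip(xs,ys)])-[601.25,10.19]
b=np.c_[w@n-140,w@t]; print(b.min(0),b.max(0),cv2.minAreaRect(b.astype(np.float32)))"
```

```text
t 14.0 board x,y -237.4 136.6 z 2.3 toolx [-0.997  0.077 -0.001] toolz [ 0.001  0.    -1.   ] F n,t,z 0.4 -0.1 1.0 w 0.5
t 14.38 board x,y -238.0 136.5 z -0.4 toolx [-0.997  0.077 -0.   ] toolz [ 0.  0. -1.] F n,t,z 0.1 0.4 0.2 w 0.5
t 14.75 board x,y -238.1 136.5 z -1.9 toolx [-0.997  0.077  0.001] toolz [-0.001 -0.    -1.   ] F n,t,z -2.3 -0.8 6.3 w 0.5
t 15.12 board x,y -238.0 136.5 z -1.9 toolx [-0.997  0.077  0.002] toolz [-0.002 -0.001 -1.   ] F n,t,z -9.9 -3.2 20.7 w 0.5
125
[-148.41378261   94.14715298] [-95.5667383  114.55885998] ((-121.99244689941406, 104.35154724121094), (52.84706115722656, 20.40387725830078), 0.01819182001054287)
```

Table touch is at TCP z = -1.8, so TCP z ≈ 18.5 puts the tips 2 mm above the board surface. I'll push in slowly.

```bash
python3 -m inch '[[[0,0,-0.01],[0,0,0],0],[[0,0,-0.0223],[0,0,0],0],[[-0.01,0,-0.0223],[0,0,0],0],[[-0.018,0,-0.0223],[0,0,0],0],[[-0.026,0,-0.0223],[0,0,0],0],[[-0.034,0,-0.0223],[0,0,0],0],[[-0.042,0,-0.0223],[0,0,0],0],[[-0.049,0,-0.0223],[0,0,0],0],[[-0.056,0,-0.0223],[0,0,0],0],[[-0.063,0,-0.0223],[0,0,0],0],[[-0.07,0,-0.0223],[0,0,0],0]]'>/dev/null; python3 -c "from h import *;st()"
```

```text
t 16.55 board x,y -167.8 136.4 z 17.6 toolx [-0.997  0.077  0.   ] toolz [-0. -0. -1.] F n,t,z -0.1 -0.5 -0.7 w 0.5
```

```bash
python3 -m inch '[[[-0.005,0,-0.0006],[0,0,0],0],[[-0.01,0,-0.0006],[0,0,0],0],[[-0.015,0,-0.0006],[0,0,0],0],[[-0.02,0,-0.0006],[0,0,0],0],[[-0.024,0,-0.0006],[0,0,0],0],[[-0.027,0,-0.0006],[0,0,0],0],[[-0.029,0,-0.0006],[0,0,0],0],[[-0.029,0,-0.0006],[0,0,0],0]]'>/dev/null; python3 -c "from h import *;st()"
python3 -m inch '[[[0.02,0,0],[0,0,0],0],[[0.05,0,-0.02],[0,0,0],0],[[0.1,0,-0.06],[0,0,0],0],[[0.14,0,-0.1],[0,0,0],0],[[0.18,0,-0.14],[0,0,0],0],[[0.2,0,-0.16],[0,0,0],0],[[0.2,0,-0.16],[0,0,0],0]]'>/dev/null
python3 -c "
from h import *
st()
from workcell import imaging
n=np.array([.99706,-.07661]); t=np.array([.07661,.99706])
for nm in('top','side'):
    c=imaging.capture(nm);im=c['color']; cv2.imwrite('pics/f_%s.png'%nm,im)
    # rectify board region at painting top plane z=32: 1 px/mm, board x -200..0, y 60..200
    W=lambda bx,by: np.r_[np.array([601.25,10.19])+(bx+140)*n+by*t,32.]
    src=np.float32([proj(c,W(*p)) for p in[(-200,60),(0,60),(0,200),(-200,200)]])
    H=cv2.getPerspectiveTransform(src,np.float32([(0,0),(200,0),(200,140),(0,140)]))
    o=cv2.warpPerspective(im,H,(200,140)); hs=cv2.cvtColor(o,cv2.COLOR_BGR2HSV)
    m=((hs[...,1]>90)).astype('uint8'); m[:,:62]=0
    k,l,s,_=cv2.connectedComponentsWithStats(m); i=1+s[1:,4].argmax()
    print(nm,s[i],[(a-200 if j==0 else a) for j,a in enumerate(s[i][:1])],cv2.minAreaRect(np.argwhere(l==i)[:,::-1].astype(np.float32)))
    print(''.join('.' if x<90 else '#' for x in hs[75,:,1]))
    print('V',hs[75,::5,2],'H',hs[75,::5,0])
"
```

```text
t 17.55 board x,y -139.1 136.4 z 18.2 toolx [-0.997  0.077 -0.   ] toolz [ 0. -0. -1.] F n,t,z 0.2 -0.3 -0.1 w 0.5
t 18.43 board x,y -338.8 137.0 z 180.4 toolx [-0.997  0.076 -0.005] toolz [ 0.005  0.001 -1.   ] F n,t,z 0.9 0.1 0.3 w 0.5
top [  80   73   75   45 2580] [np.int32(-120)] ((117.0, 95.0), (44.0, 74.0), 90.0)
#########################################################...............####.....#####.......................##################......................#####...........................................###
V [125 128 130 133 130 132 134 133 133 133 131  99 106 122  84  92 108 130
 119  68  83 128 132 132 132 132 122  72  77 126 128  97 103 129 131 133
 133 108  54  48] H [16 16 16 16 16 16 18 18 16 16 17 18 17 17 84 88 19 15 18 30 15 15 14 13
 13 14 17 23 23 15 14 20 64 19 17 17 17 19 19 18]
side [  62   76  138   64 5313] [np.int32(-138)] ((130.5, 107.5), (63.0, 137.0), 90.0)
####################################################................##########.....................................#....................................................................................
V [201 185 185 192 196 187 187 193 183 111 100 170 182  91 129 140 158 214
 205 167 168 208 213 212 212 213 203 165 171 206 211 196 189 190 188 190
 188 104 100 113] H [18 17 18 18 17 17 18 18 18 17 17 19 22 26 89 89 44 19 22 24 23 21 18 17
 18 19 22 24 26 21 18 23 23 23 23 23 25 20 24 28]
```

The rectified top view shows the picture spanning board x from -120 to -45, so the panel runs from about -127 to -38. It is square to the front edge and clear of the varnish jar, and the arm is away. Handing in.

```bash
python3 -c "
from workcell import r
print(r.close_job())"
```

```text
the job is handed in; nothing more can be done
None
```

The painting is turned over and lies picture up, wholly on the board and square to its front edge by the final camera measurement; I've handed the job in at about 18 s but got no verdict back. Nothing else was touched that I could tell, though I did not measure the other objects again afterwards.

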